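# Load the bar carrier into the thickness gauge with the loading fork

## Robot

A 7-joint arm with a two-finger parallel gripper is mounted at the origin on a cart in front of the work surface, level with it; the furniture and walls round the work are solid. World frame = base frame: x ahead of the robot, y to its left, z up, the work surface at z = 0. Lengths are in m, angles in rad, forces in N, time in s.
With the tool pointing down it reaches from about 0.4 to 0.85 m from the base axis. Payload 6.9 kg.
Tool frame: the origin (TCP) lies at the very end of the fingers, on their centre line; the grasp point (between the pads) lies 19 mm behind it (grasp_offset is the z of the grasp point in the tool frame, in m); z points along the fingers, y is the direction in which the jaws open and shut (so a half turn about z gives the same grasp; the last joint's range is limited). The gripper opens to 85 mm and grips with 20 to 120 N. Pads are 22 mm wide; open, the fingers measure 114 mm over their backs; the gripper's body (76 mm by 85 mm) begins 54 mm behind the grasp point. The pads swing forward as they close: fully open they stand 13 mm farther back than shut.
Start: joints at [1.415, 0.507, -0.238, 1.5, 0.126, 1.149, -0.155], TCP at [0.161, -0.604, 0.231] pointing down, gripper open.
Joint ranges: [-3.08, 3.08], [-0.24, 2.05], [-1.43, 1.35], [0, 2.5], [-1.52, 4.66], [0.17, 1.96], [-2.89, 2.89]. Speed limits (rad/s): [2.39, 2.39, 3.14, 3.14, 3.14, 3.14, 3.14].

## Interface

Orientations are given as a rotation vector (axis times angle).
In Python, from cell import sense, read_camera, get_calibration, sign_off, grasp_offset gives the robot as it stands.
- The arm moves only by the tool send_rows, never from a script. Its argument "targets" is a list of rows, each a list of 6 numbers: the shift along the tool's x, y, z in cm, then the turn, a rotation vector about the tool's x, y, z in degrees. A call has 1 to 20 rows; each row shifts and turns the commanded pose from where the row before left it, along the tool's axes as they then stand; what a row does not reach is not made up. A row lasts 1/10 s, in which the tool goes at most 50 mm and 8.59 degrees, less where a joint would pass 70% of its speed; a pose out of reach is approached as far as the arm can. A call with a gripper value outside its range is refused whole. "jaw" is the opening, from -1 (shut) to 1 (fully open), so that 0 is half open, set as the call begins (left out, the last holds). The fingers move at their own pace and stop on an object; "newtons" is the grip in N (left out, the last holds). Time passes only in rows, so rows that do not move let the fingers close. It gives the time, the measured TCP pose, the force and the opening at its end, in the units of the state.
- sense(): the state, without advancing time (a new reading comes with each control period).
- read_camera(name): name is "side" or "top"; returns the picture (400x640x3 uint8, blue, green, red); there is no depth.
- get_calibration(name): a dict with "vertical_fov" (degrees; the focal length in pixels is half the picture's height over the tangent of half this angle, whatever the lens; pixels are square), "cx", "cy" (the principal point, pixels), "rvec" (rotation vector, rad) and "tvec" (3), from world to camera coordinates, as OpenCV has them. Camera axes: x right, y down, z forward; pixel columns grow to the right and rows downward; lengths in m; the calibration is good to about 2 mm. A picture is of the moment at which its call begins. get_calibration takes no time and is no camera call.
- sign_off(): hands the job in, once; it reports no verdict.
The state is a dict: "time": time; "qpos": joint angles; "joint_velocities": joint speeds; "tau": joint torques, N m; "tcp_pos": TCP position; "tool_rot": TCP orientation; "contact_force": force on the tool from outside, world axes, zero at the start; "moment": the same for the moment, N m; "width": finger opening in m.
Only numpy, scipy, OpenCV 4.12 (cv2) and the standard library are available. Lean on these libraries where they do the work, as an engineer would, in place of code of your own. Each camera call takes 0.05 s, during which the arm holds its last target. There are 200 camera calls.

## Task

Pick up the loading fork by its wooden handle, slide it gently under the blue carrier plate on the cooling block until the plate sits against the fork's heel, and carry the plate level, with both test bars lying on it, to the gauge stand. Gently push the stand's spring jaw back to its stop with the tips of the fork (feel for it: the nest's cross slide may stand a little nearer or farther), lower the plate onto the rails behind the two front hooks, draw the fork out so that the jaw clamps the plate against the hooks, and lay the fork flat on the worktop. Never touch the plate or the bars with the fingers.

Things in the scene. Friction and masses are not known exactly. Their poses are not given: they have to be found in the camera images.
- fork_grip (a point): Middle and balance point of the loading fork's wooden handle (16 wide, 20 high, free from 25 mm ahead to 80 mm behind this point). Rigid steel fork, 160 g, lying flat on its blade and on the bent-down hook 103 mm behind this point, which is then 32 mm above the worktop. x: along the fork to the tips, z: up.
- fork_heel (a point): Same fork, same axes: top face of the blade at the heel, 85 mm ahead of and 29 mm below the handle's middle. Just behind it the heel, a cross ridge 44 mm wide and 9.5 mm high; ahead of it the flat two-tined blade, 3 mm thick, 44 mm wide over both tines, 84 mm long to the tips.
- plate_center (a point): Centre of the blue aluminium carrier plate, 80 (x) by 110 (y) by 6 mm (z), about 120 g, lying loose across the cooling block's channel; x points along the channel away from the robot, z up. Two loose test bars lie on it.
- white_bar_center (a point): Centre of the white test bar, 10 x 80 x 8 mm (x, y, z), lying along the plate's y axis, 17 mm nearer the robot than the plate's centre.
- black_bar_center (a point): Centre of the black test bar, same size, lying along the plate's y axis, 17 mm beyond the plate's centre.
- cooling_block: Fixed finned aluminium block, 118 (x) by 152 mm (y); origin on the worktop under its middle, x along its channel, away from the open front. The plate lies on two ribs 45 mm above the worktop; between them the channel, 64 mm wide, floor 17 mm above the worktop. Two rear pins, front faces at x = +41.5 mm, 12 mm high, stop the plate, which lies up to 8 mm in front of them.
- nest_seat (a point): Middle of the gauge stand's nest at rail height (62 mm above the worktop), the cross slide at mid travel; x points into the nest from its open front, z up. The slide with the whole nest (rails, hooks, jaw) may stand up to 10 mm either way along x of this: feel for it. Two rails, channel between them 64 mm wide, 40 mm deep; side fences 8 mm high, 118 mm apart.
- gauge_stand: The fixed stand; origin on the worktop below nest_seat, same axes; 150 mm wide, from x = -62 to 155 mm, screw knob in front. On the slide, from the middle of its nest: hooks on the rails' front ends, 5 mm high, x = -48 to -40 mm, 72 mm free between them. Gauge overhead: plunger tip 51 mm above the rails, dial 61 mm across from 93 mm up; column at x = 122 mm.
- jaw_rest (a point): Middle of the nest's rear spring jaw's flat face at rail height, jaw shut, slide at mid travel (fixed point: it shows no motion). Face 36 mm beyond the nest's middle, bar 108 mm wide to 19 mm above the rails, skirt 52 mm wide to 23 mm below. Spring 2.5 N, 5.5 N at its hard stop 12 mm back. Fork tips holding it on the stop leave a plate that is against the heel 4 mm clear at both ends.
Not all that is in view belongs to the job. There is more than one size of the part that bears plate_center; the job needs the largest.

How it is judged:
By the outcome, as a careful person would: the job done as asked, in the order asked, and still so for the second after the job is handed in, with the robot touching nothing.
It also fails if it takes over 70 s, if anything falls off the work surface, if the arm or the gripper's body presses on something with over 40 N, if the wrist force passes 120 N, or if a joint passes its speed limit or range.

## Working session

There is one attempt and no reset: what is moved stays moved. The work goes in short steps, Python scripts to look and compute and a tool call to move; the robot and the scene stay as the last step left them, time stands still between calls to the robot, and variables do not carry over. Pictures are saved under pics/ and viewed, about 8 in all and at most 12, crops included, and the job is handed in when it is done.

Besides the shell and the picture viewer there is one more tool, called after "Emit:" as a command line: name --pt "numbers of a row" for each row, then --argument value for the rest. send_rows: Moves the arm, as the interface text tells. Its arguments: {"type":"object","properties":{"targets":{"type":"array","items":{"type":"array","items":{"type":"number"}}},"jaw":{"type":"number"},"newtons":{"type":"number"}},"required":["targets"]}

```bash
mkdir -p pics; ls; python3 - <<'E'
from cell import *
import cv2
for n in("side","top"):
    cv2.imwrite(f"pics/{n}0.png",read_camera(n)); c=get_calibration(n); print(n,c)
    import numpy as np
    R=cv2.Rodrigues(np.array(c["rvec"]))[0]; print(-R.T@np.array(c["tvec"]).ravel(), R[2])
print(sense(),grasp_offset)
E
```

```text
pics
side {'vertical_fov': 49.873750172446, 'cx': 315.75065438670214, 'cy': 203.72987083224356, 'rvec': array([ 0.91097505,  2.45607035, -1.11960967]), 'tvec': array([ 0.45555334, -0.18101889,  1.28717702])}
[1.05907663 0.52745288 0.70517481] [-0.4948353  -0.57094661 -0.65510152]
top {'vertical_fov': 43.163218003699406, 'cx': 314.29034069326366, 'cy': 200.7224448571409, 'rvec': array([ 2.12633497, -2.15200763,  0.14602134]), 'tvec': array([0.02081395, 0.62527864, 1.15163528])}
[4.48850456e-01 4.76294121e-04 1.23134214e+00] [ 0.1474313   0.01071084 -0.9890143 ]
{'time': 0.1, 'qpos': array([ 1.41552909,  0.50825029, -0.23750968,  1.50106298,  0.12569703,
        1.14891001, -0.15479232]), 'joint_velocities': array([-0.00051378, -0.00243496, -0.0002315 , -0.00184331, -0.00238487,
        0.00059531,  0.0009123 ]), 'tau': array([-4.68555896e-03, -6.21844554e+01, -2.19458342e+00, -2.50206596e+01,
        1.25424931e-02,  7.87907542e-03, -1.14417122e-05]), 'tcp_pos': array([ 0.1609352 , -0.60343852,  0.23050763]), 'tool_rot': array([-3.11331654e+00, -4.08245512e-01,  4.00741447e-04]), 'contact_force': array([0.51975687, 0.90825668, 0.75372224]), 'moment': array([-0.02537243,  0.02387987, -0.01152731]), 'width': 0.08532386509923996} -0.0187
```

View pics/top0.png

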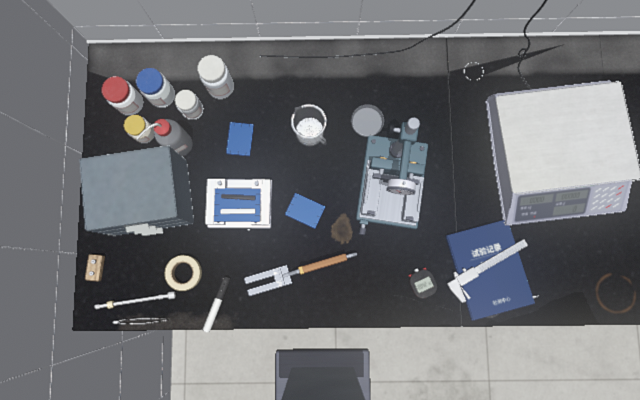

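View pics/side0.png

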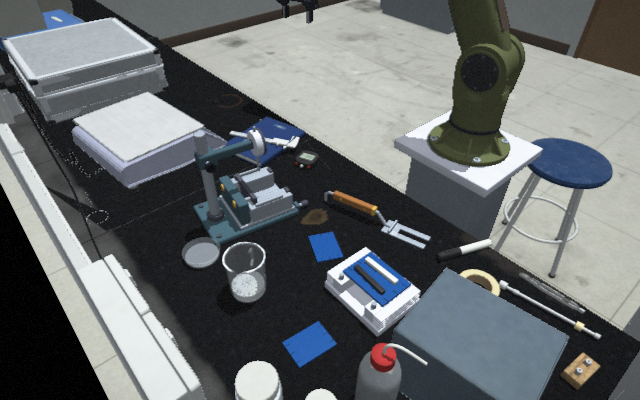

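The top view shows the fork at about (300,270) with its tips to the left, the block with plate and bars at (238,203), and the gauge stand at (392,180). The loose blue plates at (240,138) and (305,210) are decoys. I'll enlarge these areas next.

```bash
cat > h.py <<'E'
import numpy as np, cv2
from cell import *
def K(n):
    c=get_calibration(n); f=200/np.tan(np.radians(c["vertical_fov"]/2))
    return np.array([[f,0,c["cx"]],[0,f,c["cy"]],[0,0,1]]),cv2.Rodrigues(np.array(c["rvec"]))[0],np.array(c["tvec"]).ravel()
def at(n,u,v,z):
    k,R,t=K(n); d=R.T@np.linalg.inv(k)@[u,v,1]; C=-R.T@t
    return C+d*(z-C[2])/d[2]
def px(n,P):
    k,R,t=K(n); q=k@(R@np.array(P,float)+t); return q[:2]/q[2]
def crop(n,x0,y0,x1,y1,s,out,im=None):
    im=read_camera(n) if im is None else im
    c=cv2.resize(im[y0:y1,x0:x1],None,fx=s,fy=s,interpolation=cv2.INTER_CUBIC)
    for x in range((x0+9)//10*10,x1,10): cv2.putText(c,str(x),((x-x0)*s,8),0,.3,(0,255,255)); cv2.line(c,((x-x0)*s,10),((x-x0)*s,14),(0,255,255))
    for y in range((y0+9)//10*10,y1,10): cv2.putText(c,str(y),(0,(y-y0)*s+4),0,.3,(0,255,255)); cv2.line(c,(20,(y-y0)*s),(24,(y-y0)*s),(0,255,255))
    cv2.imwrite(out,c)
E
python3 - <<'E'
from h import *
t=cv2.imread("pics/top0.png")
crop("top",200,170,360,305,5,"pics/a.png",t[:, :])
crop("top",340,110,440,240,4,"pics/b1.png",t)
crop("side",190,125,310,245,4,"pics/b2.png",cv2.imread("pics/side0.png"))
a,b=cv2.imread("pics/b1.png"),cv2.imread("pics/b2.png")
c=np.zeros((520,800,3),np.uint8); c[:520,:400]=a[:520,:400]; c[:480,400:800]=b[:480,:400]; cv2.imwrite("pics/b.png",c)
a=cv2.imread("pics/a.png"); cv2.imwrite("pics/a.png",a[:600])
E
```

```text
(no output)
```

View pics/a.png

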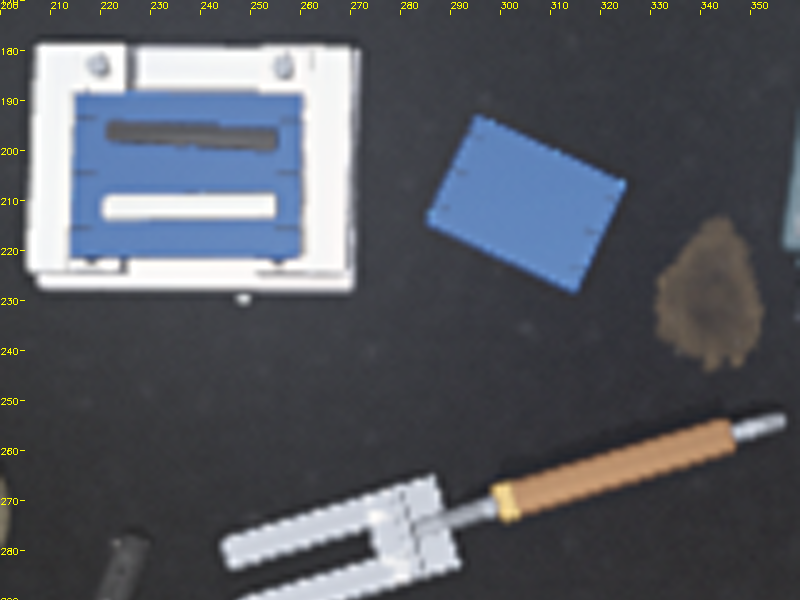

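View pics/b.png

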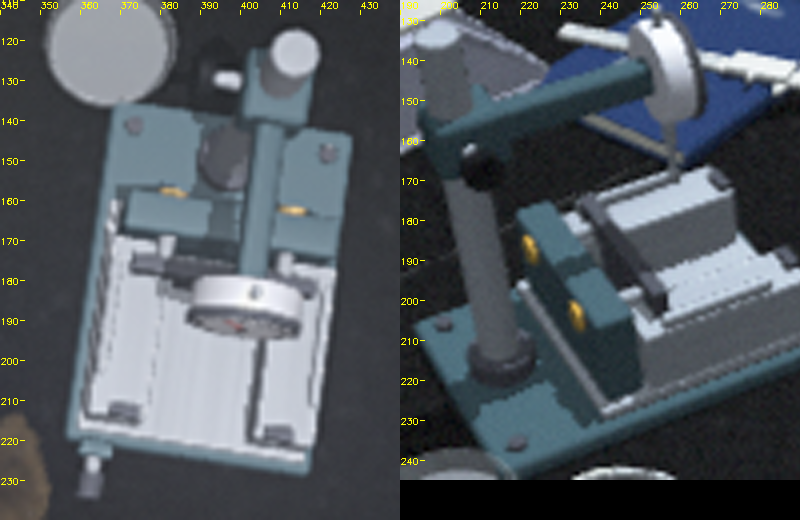

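Plate corners in the top view are about (215,188.6), (260.6,188.6), (260.2,221.8) and (214.4,221.4). The fork handle axis runs (304,270) to (347.4,257), with the heel at (289,274). The stand's base corners are (368.8,135.8), (428,143.8), (417,228.3) and (357,219.3). Its hooks are at (371,213) and (409.5,218.7), and the jaw's ends at (373,175.5) and (419,182).

```bash
python3 - <<'E'
from h import *
np.set_printoptions(precision=4,suppress=True)
P=np.array([at("top",*p,.051)[:2] for p in [(215,188.6),(260.6,188.6),(260.2,221.8),(214.4,221.4)]])
print("plate",P.mean(0),[np.linalg.norm(P[i]-P[i-1]) for i in range(4)], np.degrees(np.arctan2(*(P[1]-P[0]+P[2]-P[3])))-0)
B=np.array([at("top",*p,.045)[:2] for p in [(207.5,179),(271.5,180),(270.5,227.5),(206,224)]]); print("block",B,B.mean(0))
bb=[at("top",*p,.059)[:2] for p in [(221.5,196),(255,198),(220.5,211.5),(255,211)]]; print("bars",np.array(bb))
f,r,t,h=[at("top",*p,z)[:2] for p,z in [((304,270),.042),((347.4,257),.042),((356.6,254),.032),((289.4,274),.0125)]]
d=(f-r)/np.linalg.norm(f-r); print("fork",f,r,t,h,np.linalg.norm(f-r),"yaw",np.degrees(np.arctan2(d[1],d[0])),
 "along from f",[(q-f)@d for q in (r,t,h)],"lat",[(q-f)@[-d[1],d[0]] for q in (r,t,h)])
for z in (0.,.01,.02):
  S=np.array([at("top",*p,z)[:2] for p in [(368.75,135.75),(428,143.75),(417,228.25),(357,219.25)]])
  L=[np.linalg.norm(S[i]-S[i-1]) for i in range(4)]
  dx=S[0]+S[1]-S[2]-S[3]; dx/=np.linalg.norm(dx); m=S.mean(0); print("stand",z,L,"origin",m-dx*.0465,"yaw",np.degrees(np.arctan2(dx[1],dx[0])))
H=np.array([at("top",*p,.067)[:2] for p in [(371,213),(409.5,218.7)]]);J=np.array([at("top",*p,.081)[:2] for p in [(373,175.5),(419,182)]])
for n,Q in(("hooks",H),("jaw",J)):
  e=Q[0]-Q[1];print(n,Q,Q.mean(0),np.linalg.norm(e),"yaw",np.degrees(np.arctan2(e[1],e[0]))-90)
E
```

```text
plate [0.6169 0.1947] [np.float64(0.07828014543725484), np.float64(0.1084433719843855), np.float64(0.07912998070763912), np.float64(0.10789193130380147)] -179.01478496704758
block [[0.6816 0.2684]
 [0.6771 0.115 ]
 [0.5632 0.1172]
 [0.5734 0.2698]] [0.6238 0.1926]
bars [[0.6377 0.2314]
 [0.6319 0.1524]
 [0.6009 0.2332]
 [0.6011 0.1522]]
fork [0.4632 0.0392] [ 0.4921 -0.0626] [ 0.4993 -0.0849] [0.4545 0.0751] 0.10577176968826353 yaw 105.89662161829582 along from f [np.float64(-0.10577176968826352), np.float64(-0.12923541799588875), np.float64(0.036914380249838404)] lat [np.float64(0.0), np.float64(-0.0007525925862108193), np.float64(-0.0014515415876410476)]
stand 0.0 [np.float64(0.21287127993150093), np.float64(0.14894344432860424), np.float64(0.21425511391802832), np.float64(0.1474539745141078)] origin [ 0.6328 -0.1729] yaw -9.491521898456696
stand 0.01 [np.float64(0.2111425055074245), np.float64(0.14773384189998165), np.float64(0.2125151010741714), np.float64(0.14625646839702883)] origin [ 0.6309 -0.1714] yaw -9.491521898456693
stand 0.02 [np.float64(0.20941373108334807), np.float64(0.14652423947135906), np.float64(0.21077508823031446), np.float64(0.14505896227994983)] origin [ 0.629  -0.1699] yaw -9.491521898456694
hooks [[ 0.592  -0.118 ]
 [ 0.5776 -0.2064]] [ 0.5848 -0.1622] 0.08963167808193276 yaw -9.23617908877111
jaw [[ 0.6776 -0.1236]
 [ 0.6609 -0.2291]] [ 0.6692 -0.1764] 0.10685318168490358 yaw -8.996609039351256
```

Emit:
send_rows --pt "0 0 0 0 0 -8.3" --pt "0 0 0 0 0 -8.3" --pt "0 0 0 0 0 -8.3" --pt "0 0 0 0 0 -8.3" --pt "0 0 0 0 0 -8.3" --pt "0 0 0 0 0 -8.3" --pt "0 0 0 0 0 -8.3" --pt "0 0 0 0 0 -8.3" --pt "0 0 0 0 0 -8.3" --pt "0 0 0 0 0 -8.3" --pt "0 0 0 0 0 -8" --pt "2.5 2.3 0 0 0 0" --pt "2.5 2.3 0 0 0 0" --pt "2.5 2.3 0 0 0 0" --pt "2.5 2.3 0 0 0 0" --pt "2.5 2.3 0 0 0 0" --pt "2.5 2.3 0 0 0 0" --pt "2.5 2.3 0 0 0 0" --pt "2.5 2.3 0 0 0 0" --pt "2.5 2.3 0 0 0 0" --jaw 0 --newtons 100

```text
time: 2.1
tcp_pos: [0.2986, -0.3293, 0.2311]
tool_rot: [-1.892, -2.508, 0.0]
contact_force: [0.8, -0.3, 0.1]
width: 0.0429
```

```bash
cat >> h.py <<'E'
def togo(x,y,z,yaw):
    "remaining shift (cm) in tool axes and turn (deg, tool rotvec) to TCP at xyz, tool down, tool x at yaw"
    from scipy.spatial.transform import Rotation as Q
    s=sense(); R=Q.from_rotvec(s["tool_rot"]); T=Q.from_euler("z",yaw,degrees=True)*Q.from_euler("x",180,degrees=True)
    X=R.as_matrix()[:,0]
    print("t",round(s["time"],2),"tcp",s["tcp_pos"].round(4),"yaw",np.degrees(np.arctan2(X[1],X[0])).round(2),"F",s["contact_force"].round(1),"w",round(s["width"],4),"q",s["qpos"].round(2))
    print("shift cm",(100*R.inv().apply(np.array([x,y,z])-s["tcp_pos"])).round(2),"turn",np.degrees((R.inv()*T).as_rotvec()).round(2))
E
python3 -c "
from h import *
togo(.470,.0148,.10,105.9)"
```

```text
t 2.1 tcp [ 0.2986 -0.3293  0.2311] yaw 105.93 F [ 0.8 -0.3  0.1] w 0.0429 q [ 1.37  0.28 -0.76  1.94  0.23  1.    0.78]
shift cm [28.38 25.93 13.11] turn [-0.01 -0.02  0.03]
```

Emit:
send_rows --pt "2.5 2.3 0 0 0 0" --pt "2.5 2.3 0 0 0 0" --pt "2.5 2.3 0 0 0 0" --pt "2.5 2.3 0.5 0 0 0" --pt "2.5 2.3 1 0 0 0" --pt "2.5 2.3 1 0 0 0" --pt "2.5 2.3 1 0 0 0" --pt "2.5 2.3 1.5 0 0 0" --pt "2.5 2.3 1.5 0 0 0" --pt "2.5 2.3 1.5 0 0 0" --pt "2.0 2.0 1.5 0 0 0" --pt "1.4 0.9 1.5 0 0 0" --pt "0 0 1.5 0 0 0" --pt "0 0 0.5 0 0 0" --pt "0 0 0 0 0 0"

```text
time: 3.6
tcp_pos: [0.4687, 0.0132, 0.1007]
tool_rot: [-1.891, -2.507, 0.002]
contact_force: [0.2, -1.0, 0.2]
width: 0.0428
```

```bash
python3 -c "
from h import *
togo(.470,.0148,.013,105.9)
a=read_camera('top'); b=read_camera('side')
crop('top',230,190,370,310,5,'pics/c1.png',a); crop('side',310,150,450,270,5,'pics/c2.png',b)
x=cv2.imread('pics/c1.png');y=cv2.imread('pics/c2.png')
cv2.imwrite('pics/c.png',cv2.resize(np.vstack([x,y])[:, :],None,fx=.5,fy=.5)) if 0 else cv2.imwrite('pics/c.png',y)
"
```

```text
t 3.6 tcp [0.4687 0.0132 0.1007] yaw 105.94 F [ 0.2 -1.   0.2] w 0.0428 q [ 0.41  0.51 -0.71  2.07  0.49  0.74 -0.34]
shift cm [0.12 0.18 8.77] turn [-0.11 -0.02  0.04]
```

View pics/c.png

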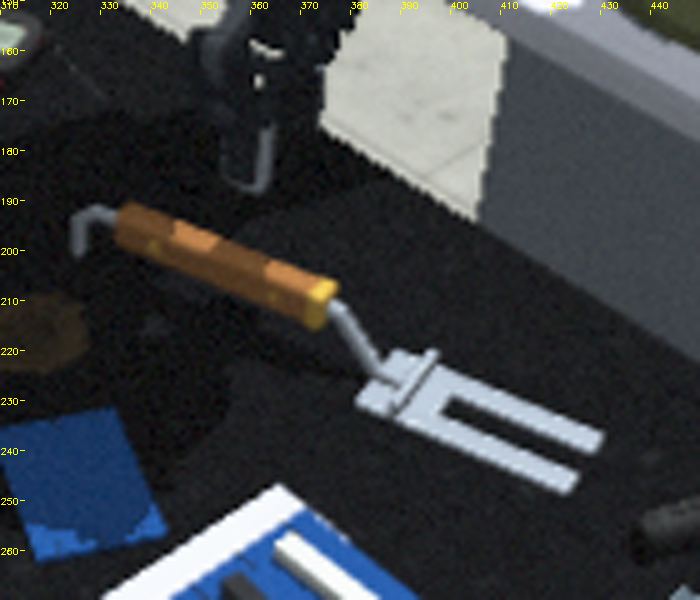

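The side view shows the fork flat on the worktop, with its tips at about (427,243), heel ridge at (392.4,226.6), and wood from (334,195) to (371,210). I'll check these distances along the fork.

```bash
python3 -c "
from h import *
d=np.array([np.cos(np.radians(105.9)),np.sin(np.radians(105.9))]);g=np.array([.470,.0148])
for n,u,v,z in [('side',427.2,243,.003),('side',392.4,226.6,.0125),('side',334,195,.032),('side',371,210,.032),('side',325.6,201,.0),('top',248,287,.003)]:
  q=at(n,u,v,z)[:2]-g; print(n,u,v,(q@d).round(4),(q@[-d[1],d[0]]).round(4))
"
```

```text
side 427.2 243 0.1724 -0.0034
side 392.4 226.6 0.087 -0.0079
side 334 195 -0.074 -0.0053
side 371 210 0.0274 -0.0043
side 325.6 201 -0.0986 -0.0038
top 248 287 0.1666 -0.0004
```

Emit:
send_rows --pt "0.25 0.35 1 0 0 0" --pt "0 0 1.5 0 0 0" --pt "0 0 1.5 0 0 0" --pt "0 0 1.5 0 0 0" --pt "0 0 1.5 0 0 0" --pt "0 0 1 0 0 0" --pt "0 0 0.7 0 0 0" --pt "0 0 0 0 0 0" --pt "0 0 0 0 0 0"

```text
time: 4.6
tcp_pos: [0.4723, 0.017, 0.0145]
tool_rot: [1.892, 2.508, 0.0]
contact_force: [-0.6, 0.2, -0.3]
width: 0.0429
```

Emit:
send_rows --pt "0 0 0 0 0 0" --pt "0 0 0 0 0 0" --pt "0 0 0 0 0 0" --pt "0 0 0 0 0 0" --pt "0 0 0 0 0 0" --pt "0 0 0 0 0 0" --pt "0 0 0 0 0 0" --pt "0 0 0 0 0 0" --jaw -1 --newtons 100

```text
time: 5.4
tcp_pos: [0.4722, 0.0168, 0.0148]
tool_rot: [1.892, 2.507, 0.0]
contact_force: [-1.2, -0.2, 5.4]
width: 0.0141
```

```bash
python3 -c "
from h import *
togo(.470,.0148,.013,105.9)"
```

```text
t 5.4 tcp [0.4722 0.0168 0.0148] yaw 105.92 F [-1.2 -0.2  5.4] w 0.0141 q [ 0.29  0.64 -0.56  2.14  0.67  0.54 -0.5 ]
shift cm [-0.13 -0.27  0.18] turn [0.03 0.03 0.02]
```

Emit:
send_rows --pt "0 0 -0.5 0 0 0" --pt "0 0 -2 0 0 0" --pt "0 0 -3 0 0 0" --pt "0 0 -3 0 0 0" --pt "0 0 -3 0 0 0" --pt "0 0 -2 0 0 0" --pt "0 0 0 0 0 4" --pt "0 0 0 0 0 8" --pt "0 0 0 0 0 8" --pt "0 0 0 0 0 8" --pt "0 0 0 0 0 8" --pt "0 0 0 0 0 8" --pt "0 0 0 0 0 8" --pt "0 0 0 0 0 8" --pt "0 0 0 0 0 8" --pt "0 0 0 0 0 8" --pt "0 0 0 0 0 8" --pt "0 0 0 0 0 8" --pt "0 0 0 0 0 8" --pt "0 0 0 0 0 7"

```text
time: 7.4
tcp_pos: [0.4718, 0.0171, 0.1495]
tool_rot: [-3.141, 0.037, 0.001]
contact_force: [-0.1, 0.5, -2.1]
width: 0.0143
```

```bash
python3 -c "
from h import *
togo(.390,.198,.0523,-1)"
```

```text
t 7.4 tcp [0.4718 0.0171 0.1495] yaw -1.36 F [-0.1  0.5 -2.1] w 0.0143 q [ 0.1   0.37 -0.26  2.01  0.13  0.78 -1.83]
shift cm [ -8.6  -17.89   9.73] turn [-0.02  0.02 -0.36]
```

Emit:
send_rows --pt "-0.8 -1.8 0 0 0 -0.3" --pt "-1 -2 0 0 0 0" --pt "-1 -2 0 0 0 0" --pt "-1 -2 0 0 0 0" --pt "-1 -2 0 0 0 0" --pt "-1 -2 0 0 0 0" --pt "-1 -2 0 0 0 0" --pt "-1 -2 0 0 0 0" --pt "-0.8 -2.1 0 0 0 0" --pt "0 0 1.5 0 0 0" --pt "0 0 2 0 0 0" --pt "0 0 2 0 0 0" --pt "0 0 1.5 0 0 0" --pt "0 0 0 0 0 0" --pt "0 0 0 0 0 0"

```text
time: 8.9
tcp_pos: [0.3884, 0.1972, 0.0796]
tool_rot: [3.141, -0.02, -0.001]
contact_force: [0.7, -0.5, -1.2]
width: 0.0143
```

```bash
python3 -c "
from h import *
togo(.390,.198,.0523,-1)
a=read_camera('top'); crop('top',195,170,325,290,6,'pics/d.png',a)
a=cv2.imread('pics/d.png'); cv2.imwrite('pics/d.png',a[:600])
b=read_camera('side'); crop('side',300,210,460,330,5,'pics/d2.png',b)
"
```

```text
t 8.9 tcp [0.3884 0.1972 0.0796] yaw -0.74 F [ 0.7 -0.5 -1.2] w 0.0143 q [-0.34  0.44 -0.26  2.18  0.21  0.55 -2.34]
shift cm [ 0.16 -0.09  2.73] turn [0.   0.04 0.26]
```

View pics/d.png

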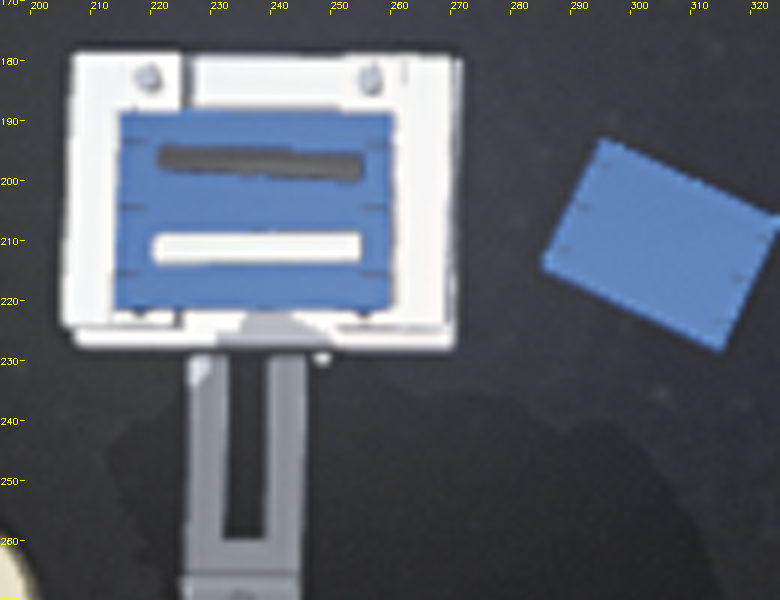

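The top view shows the fork in line with the channel, tips at (236.3,229) just outside the block. The plate and bars are undisturbed, with the plate's mid column at about 237.

```bash
python3 -c "
from h import *
t=at('top',236.3,229,.068);h=at('top',235.3,265,.068);print(t,h,np.degrees(np.arctan2(*(t-h)[[1,0]])))
print('plate front',at('top',237.4,221.6,.051),'rear',at('top',237.6,188.6,.051),'ch lip',at('top',233,228,.045))
print('pins',at('top',219.6,183,.057),at('top',256.7,183,.057))
"
```

```text
[0.55851635 0.19409209 0.068     ] [0.47595252 0.19541893 0.068     ] -0.9206965562329731
plate front [0.5775309  0.19453475 0.051     ] rear [0.65624444 0.19495377 0.051     ] ch lip [0.56314491 0.20574486 0.045     ]
pins [0.66920417 0.23679298 0.057     ] [0.66802734 0.14887562 0.057     ]
```

Emit:
send_rows --pt "0 0 1 0 0 0" --pt "0 0 1 0 0 0" --pt "0 0 0.7 0 0 0" --pt "0 0 0 0 0 0" --pt "1 0 0 0 0 0" --pt "1 0 0 0 0 0" --pt "1 0 0 0 0 0" --pt "1 0 0 0 0 0" --pt "1 0 0 0 0 0" --pt "1 0 0 0 0 0" --pt "1 0 0 0 0 0" --pt "1 0 0 0 0 0" --pt "1 0 0 0 0 0" --pt "0.4 0 0 0 0 0" --pt "0 0 0 0 0 0" --pt "0 0 0 0 0 0"

```text
time: 10.6
tcp_pos: [0.4821, 0.1958, 0.0522]
tool_rot: [3.141, -0.021, -0.001]
contact_force: [0.0, -0.2, -2.1]
width: 0.0144
```

```bash
python3 -c "
from h import *
togo(.4925,.195,.0523,-1)
"
```

```text
t 10.6 tcp [0.4821 0.1958 0.0522] yaw -0.75 F [ 0.  -0.2 -2.1] w 0.0144 q [-0.26  0.58 -0.25  1.99  0.24  0.6  -2.26]
shift cm [ 1.04  0.07 -0.01] turn [0.01 0.04 0.25]
```

Emit:
send_rows --pt "0.2 0 0 0 0 0" --pt "0.2 0 0 0 0 0" --pt "0.2 0 0 0 0 0" --pt "0.1 0 0 0 0 0" --pt "0.1 0 0 0 0 0" --pt "0.1 0 0 0 0 0" --pt "0.1 0 0 0 0 0" --pt "0.1 0 0 0 0 0" --pt "0.1 0 0 0 0 0" --pt "0 0 0 0 0 0"

```text
time: 11.6
tcp_pos: [0.4946, 0.1957, 0.0523]
tool_rot: [-3.142, 0.021, 0.0]
contact_force: [-0.4, -0.5, -1.7]
width: 0.0144
```

```bash
cat >> h.py <<'E'
def blue(n,x0,y0,x1,y1,im=None):
    im=read_camera(n) if im is None else im
    c=im[y0:y1,x0:x1].astype(int); w=np.clip((c[...,0]-c[...,2])/90,0,1); w[w<.3]=0
    ys,xs=np.mgrid[y0:y1,x0:x1]; return (w*xs).sum()/w.sum(),(w*ys).sum()/w.sum(),w.sum()
E
python3 -c "
from h import *
togo(.4925,.195,.0523,-1)
a=cv2.imread('pics/top0.png'); print(blue('top',200,175,275,235,a)); b=read_camera('top'); print(blue('top',200,175,275,235,b))
print('front profile',a[215:226,220,0]-0,b[215:226,220,0], a[215:226,252,0],b[215:226,252,0])
"
```

```text
t 11.6 tcp [0.4946 0.1957 0.0523] yaw -0.76 F [-0.4 -0.5 -1.7] w 0.0144 q [-0.26  0.59 -0.25  1.96  0.24  0.62 -2.25]
shift cm [-0.21  0.07 -0.  ] turn [-0.    0.    0.24]
(np.float64(236.3830584781983), np.float64(204.65979115637487), np.float64(1120.4555555555557))
(np.float64(236.2424296795208), np.float64(202.3797305876832), np.float64(805.0444444444445))
front profile [186 186 186 186 186 187 159 239 242 187 239] [128 127 127 129 130 107 146 124  76  52  54] [189 190 190 190 190 187 173 241 251 185 213] [131 131 132 131 131 125 186 197 199 140 167]
```

```bash
python3 -c "
from h import *
a=read_camera('top'); b=read_camera('side')
A=cv2.resize(a[172:262,195:275],None,fx=5,fy=5,interpolation=2); B=cv2.resize(b[235:325,320:430],None,fx=4,fy=4,interpolation=2)
A=np.vstack([A,np.zeros((10,400,3),np.uint8)])[:450]; c=np.zeros((450,800,3),np.uint8); c[:,:400]=A; c[:360,400:]=B[:,:400]
cv2.imwrite('pics/e.png',np.clip(c*1.5,0,255).astype(np.uint8))"
```

```text
(no output)
```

View pics/e.png

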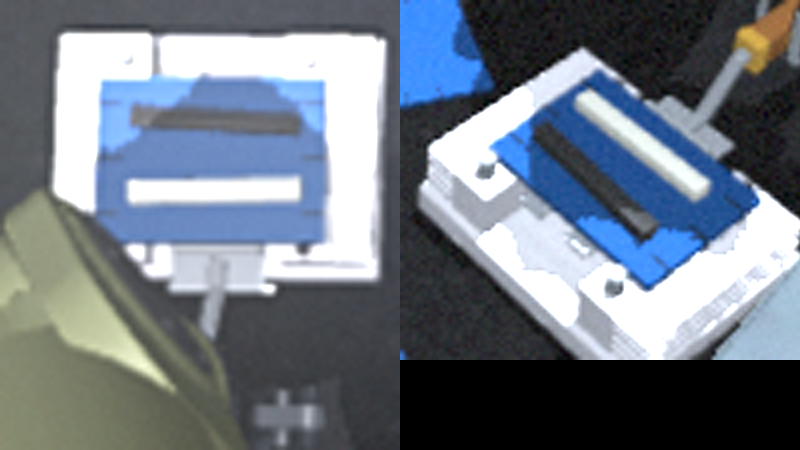

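The top view shows the plate's front edge lying on the heel at rows 220–221, moved about 2 mm. Both bars are in place and the tines show beyond the rear edge. I'll nudge the fork a little more, then lift slowly.

Emit:
send_rows --pt "0.1 0 0 0 0 0" --pt "0.1 0 0 0 0 0" --pt "0 0 0 0 0 0" --pt "0 0 -0.1 0 0 0" --pt "0 0 -0.1 0 0 0" --pt "0 0 -0.1 0 0 0" --pt "0 0 -0.1 0 0 0" --pt "0 0 -0.1 0 0 0" --pt "0 0 -0.1 0 0 0" --pt "0 0 -0.1 0 0 0" --pt "0 0 -0.1 0 0 0" --pt "0 0 -0.2 0 0 0" --pt "0 0 -0.3 0 0 0" --pt "0 0 -0.5 0 0 0" --pt "0 0 -0.8 0 0 0" --pt "0 0 -1 0 0 0" --pt "0 0 -1 0 0 0" --pt "0 0 -0.8 0 0 0" --pt "0 0 -0.5 0 0 0" --pt "0 0 0 0 0 0"

```text
time: 13.75
tcp_pos: [0.497, 0.1958, 0.1122]
tool_rot: [-3.141, 0.021, -0.002]
contact_force: [0.5, 1.0, -3.7]
width: 0.0144
```

```bash
python3 -c "
from h import *
togo(.41,-.135,.105,-9.2); print(sense()['moment'])
a=read_camera('top'); b=read_camera('side')
A=cv2.resize(a[172:262,195:275],None,fx=5,fy=5,interpolation=2); B=cv2.resize(b[215:305,320:420],None,fx=4,fy=4,interpolation=2)
c=np.zeros((450,800,3),np.uint8); c[:,:400]=A; c[:360,400:]=B
cv2.imwrite('pics/f.png',np.clip(c*1.5,0,255).astype(np.uint8))"
```

```text
t 13.75 tcp [0.497  0.1958 0.1122] yaw -0.76 F [ 0.5  1.  -3.7] w 0.0144 q [-0.23  0.5  -0.29  1.9   0.2   0.76 -2.21]
shift cm [-8.26 33.2   0.69] turn [-0.04 -0.08  8.44]
[ 0.05241128  0.16858915 -0.00959701]
```

View pics/f.png

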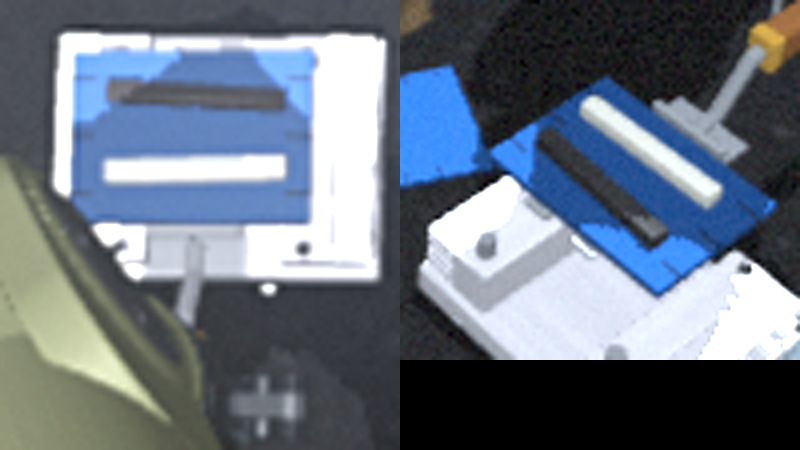

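The plate is lifted level against the heel with both bars on it. Next I carry it to in front of the stand.

Emit:
send_rows --pt "-0.1 0.4 0 0 0 0" --pt "-0.2 0.8 0 0 0 0" --pt "-0.3 1.2 0 0 0 0" --pt "-0.4 1.6 0 0 0 0" --pt "-0.5 2 0 0 0 0" --pt "-0.5 2 0 0 0 0" --pt "-0.5 2 0 0 0 0" --pt "-0.5 2 0 0 0 0" --pt "-0.5 2 0 0 0 0" --pt "-0.5 2 0 0 0 0" --pt "-0.5 2 0 0 0 0" --pt "-0.5 2 0 0 0 0" --pt "-0.5 2 0 0 0 0" --pt "-0.5 2 0 0 0 0" --pt "-0.5 2 0 0 0 0" --pt "-0.5 2 0 0 0 0" --pt "-0.4 1.6 0 0 0 0" --pt "-0.3 1.2 0 0 0 0" --pt "-0.2 0.8 0 0 0 0" --pt "-0.1 0.4 0 0 0 0"

```text
time: 15.85
tcp_pos: [0.4118, -0.1242, 0.1113]
tool_rot: [3.141, -0.023, -0.0]
contact_force: [1.0, 0.5, -2.3]
width: 0.0143
```

Emit:
send_rows --pt "0 0 0 0 0 0.5" --pt "0 0 0 0 0 1" --pt "0 0 0 0 0 1" --pt "0 0 0 0 0 1" --pt "0 0 0 0 0 1" --pt "0 0 0 0 0 1" --pt "0 0 0 0 0 1" --pt "0 0 0 0 0 1" --pt "0 0 0 0 0 0.7" --pt "0 0 0 0 0 0.3" --pt "0 0 0 0 0 0"

```text
time: 16.95
tcp_pos: [0.4123, -0.1233, 0.1113]
tool_rot: [-3.131, 0.254, 0.0]
contact_force: [0.0, 0.1, -2.9]
width: 0.0144
```

```bash
python3 -c "
from h import *
togo(.4036,-.1345,.0868,-9.3); print(sense()['moment'])
a=read_camera('top'); cv2.imwrite('pics/top1.png',a)
A=cv2.resize(a[160:310,335:445],None,fx=4,fy=4,interpolation=2); cv2.imwrite('pics/g.png',np.clip(A*1.4,0,255).astype(np.uint8))"
```

```text
t 16.95 tcp [ 0.4123 -0.1233  0.1113] yaw -9.27 F [ 0.   0.1 -2.9] w 0.0144 q [ 0.42  0.38 -0.25  2.15  0.16  0.63 -1.68]
shift cm [-0.68  1.25  2.45] turn [-0.    0.    0.03]
[ 0.0293079   0.19361794 -0.01823057]
```

View pics/g.png

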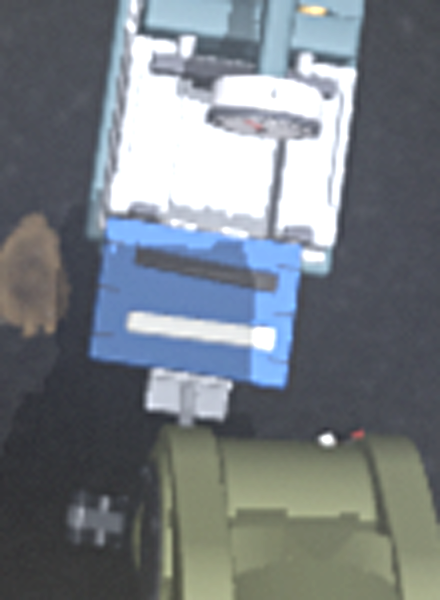

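The plate sits square on the fork with corners at (361.3,215), (410,222), (406.5,256.5) and (357.5,249.3), and both bars are on it. The nest's outer edges are near (364.8,192.5) and (420.8,200).

```bash
python3 -c "
from h import *
y=np.radians(-9.3);d=np.array([np.cos(y),np.sin(y)]);n=np.array([-d[1],d[0]])
C=[at('top',*p,.1055)[:2] for p in [(361.25,215),(410,222),(406.5,256.5),(357.5,249.25)]]
m=np.mean(C,0);e=C[0]-C[1]+C[3]-C[2];print('plate s,l',m@d,m@n,'yaw',np.degrees(np.arctan2(e[1],e[0]))-90,np.linalg.norm(C[0]-C[1]),np.linalg.norm(C[1]-C[2]))
t=sense()['tcp_pos'][:2];print('tcp s,l',t@d,t@n)
for nm,z,ps in [('fence',.070,[(364.75,192.5),(420.75,200)]),('fence front',.07,[(361.5,212),(417.5,222)]),('hooks',.067,[(371,213),(409.5,218.7)]),('jaw',.081,[(373,175.5),(419,182)])]:
  Q=[at('top',*p,z)[:2] for p in ps]; print(nm,[(q@d).round(4) for q in Q],[(q@n).round(4) for q in Q],np.mean([q@n for q in Q]).round(4))
"
```

```text
plate s,l 0.5519907451432009 -0.052544914575166746 yaw -9.026942527864122 0.10963889220734047 0.07722371418752133
tcp s,l 0.42680201763297776 -0.05499888328862362
fence [np.float64(0.6483), np.float64(0.6501)] [np.float64(0.0003), np.float64(-0.1303)] -0.065
fence front [np.float64(0.6019), np.float64(0.5981)] [np.float64(0.0015), np.float64(-0.129)] -0.0638
hooks [np.float64(0.6032), np.float64(0.6033)] [np.float64(-0.0208), np.float64(-0.1104)] -0.0656
jaw [np.float64(0.6886), np.float64(0.6892)] [np.float64(-0.0125), np.float64(-0.1193)] -0.0659
```

Emit:
send_rows --pt "0 0.2 0.2 0 0 0" --pt "0 0.3 0.4 0 0 0" --pt "0 0.3 0.5 0 0 0" --pt "0 0.3 0.5 0 0 0" --pt "0 0.2 0.4 0 0 0" --pt "0 0 0.3 0 0 0" --pt "0 0 0.1 0 0 0" --pt "0 0 0 0 0 0" --pt "0 0 0 0 0 0"

```text
time: 17.9
tcp_pos: [0.4103, -0.136, 0.0874]
tool_rot: [-3.131, 0.253, -0.0]
contact_force: [-0.7, -0.1, -2.8]
width: 0.0139
```

```bash
cat >> h.py <<'E'
def sl():
    y=np.radians(-9.3);d=np.array([np.cos(y),np.sin(y)]);n=np.array([-d[1],d[0]]); s=sense(); t=s["tcp_pos"]; F=s["contact_force"][:2]
    print("t",round(s["time"],2),"s %.4f l %.4f z %.4f"%(t[:2]@d,t[:2]@n,t[2]),"Fs %.2f Fl %.2f Fz %.2f"%(F@d,F@n,s["contact_force"][2]),"M",s["moment"].round(3),"rv",s["tool_rot"].round(4))
E
python3 -c "
from h import *
sl()"
```

```text
t 17.9 s 0.4269 l -0.0679 z 0.0874 Fs -0.70 Fl -0.18 Fz -2.77 M [0.045 0.189 0.011] rv [-3.1313e+00  2.5320e-01 -3.0000e-04]
```

Emit:
send_rows --pt "0.3 0 0 0 0 0" --pt "0.6 0 0 0 0 0" --pt "0.9 0 0 0 0 0" --pt "1 0 0 0 0 0" --pt "1 0 0 0 0 0" --pt "1 0 0 0 0 0" --pt "1 0 0 0 0 0" --pt "0.9 0 0 0 0 0" --pt "0.5 0 0 0 0 0" --pt "0.2 0 0 0 0 0" --pt "0 0 0 0 0 0"

```text
time: 19.0
tcp_pos: [0.4832, -0.148, 0.0872]
tool_rot: [-3.131, 0.253, 0.001]
contact_force: [0.4, 0.2, -3.1]
width: 0.0142
```

```bash
python3 -c "
from h import *
sl()"
```

```text
t 19.0 s 0.5008 l -0.0679 z 0.0872 Fs 0.32 Fl 0.28 Fz -3.10 M [ 0.031  0.216 -0.02 ] rv [-3.1312e+00  2.5350e-01  6.0000e-04]
```

Emit:
send_rows --pt "0.1 0 0 0 0 0" --pt "0.1 0 0 0 0 0" --pt "0.1 0 0 0 0 0" --pt "0.1 0 0 0 0 0" --pt "0.1 0 0 0 0 0" --pt "0.1 0 0 0 0 0" --pt "0 0 0 0 0 0"

```text
time: 19.7
tcp_pos: [0.4894, -0.149, 0.0873]
tool_rot: [-3.131, 0.254, -0.0]
contact_force: [0.7, 0.5, -3.0]
width: 0.0144
```

```bash
python3 -c "
from h import *
sl()"
```

```text
t 19.7 s 0.5070 l -0.0679 z 0.0873 Fs 0.59 Fl 0.55 Fz -2.99 M [-0.024  0.191  0.01 ] rv [-3.1313e+00  2.5350e-01 -2.0000e-04]
```

Emit:
send_rows --pt "0.1 0 0 0 0 0" --pt "0.1 0 0 0 0 0" --pt "0.1 0 0 0 0 0" --pt "0.1 0 0 0 0 0" --pt "0.1 0 0 0 0 0" --pt "0.1 0 0 0 0 0" --pt "0.1 0 0 0 0 0" --pt "0 0 0 0 0 0"

```text
time: 20.5
tcp_pos: [0.4963, -0.1501, 0.0873]
tool_rot: [-3.131, 0.254, -0.0]
contact_force: [-0.2, 0.2, -3.7]
width: 0.0141
```

```bash
python3 -c "
from h import *
sl()"
```

```text
t 20.5 s 0.5140 l -0.0679 z 0.0873 Fs -0.22 Fl 0.15 Fz -3.67 M [0.079 0.213 0.005] rv [-3.1313e+00  2.5360e-01 -3.0000e-04]
```

Emit:
send_rows --pt "0.1 0 0 0 0 0" --pt "0.1 0 0 0 0 0" --pt "0.1 0 0 0 0 0" --pt "0.1 0 0 0 0 0" --pt "0 0 0 0 0 0"

```text
time: 21.0
tcp_pos: [0.4997, -0.1507, 0.0872]
tool_rot: [-3.131, 0.254, 0.001]
contact_force: [-3.8, -0.0, -2.2]
width: 0.0141
```

```bash
python3 -c "
from h import *
sl()"
```

```text
t 21.0 s 0.5175 l -0.0680 z 0.0872 Fs -3.75 Fl -0.66 Fz -2.25 M [ 0.137  0.812 -0.016] rv [-3.1313e+00  2.5370e-01  1.3000e-03]
```

Contact with the jaw came at s of about 0.515. Pushing on toward the stop.

Emit:
send_rows --pt "0.1 0 0 0 0 0" --pt "0.1 0 0 0 0 0" --pt "0.1 0 0 0 0 0" --pt "0.1 0 0 0 0 0" --pt "0.1 0 0 0 0 0" --pt "0.1 0 0 0 0 0" --pt "0.1 0 0 0 0 0" --pt "0 0 0 0 0 0"

```text
time: 21.8
tcp_pos: [0.5069, -0.1519, 0.0872]
tool_rot: [-3.131, 0.254, 0.001]
contact_force: [-4.7, 0.3, -1.1]
width: 0.0145
```

```bash
python3 -c "
from h import *
sl()"
```

```text
t 21.8 s 0.5247 l -0.0679 z 0.0872 Fs -4.69 Fl -0.49 Fz -1.08 M [ 0.172  1.166 -0.054] rv [-3.1313e+00  2.5360e-01  6.0000e-04]
```

Emit:
send_rows --pt "0.1 0 0 0 0 0" --pt "0.1 0 0 0 0 0" --pt "0 0 0 0 0 0"

```text
time: 22.1
tcp_pos: [0.5087, -0.1522, 0.0872]
tool_rot: [-3.131, 0.254, 0.001]
contact_force: [-4.3, 1.3, -1.6]
width: 0.0143
```

```bash
python3 -c "
from h import *
sl()"
```

```text
t 22.1 s 0.5266 l -0.0680 z 0.0872 Fs -4.44 Fl 0.59 Fz -1.59 M [ 0.196  1.26  -0.058] rv [-3.1313e+00  2.5370e-01  9.0000e-04]
```

Emit:
send_rows --pt "0.1 0 0 0 0 0" --pt "0 0 0 0 0 0"

```text
time: 22.3
tcp_pos: [0.5092, -0.1523, 0.0871]
tool_rot: [-3.131, 0.254, 0.002]
contact_force: [-6.6, 0.6, -1.4]
width: 0.0143
```

```bash
python3 -c "
from h import *
sl()"
```

```text
t 22.3 s 0.5271 l -0.0680 z 0.0871 Fs -6.59 Fl -0.44 Fz -1.36 M [ 0.293  1.344 -0.072] rv [-3.1312e+00  2.5370e-01  2.2000e-03]
```

Emit:
send_rows --pt "0.1 0 0 0 0 0" --pt "0 0 0 0 0 0"

```text
time: 22.5
tcp_pos: [0.5093, -0.1522, 0.0869]
tool_rot: [-3.131, 0.254, 0.005]
contact_force: [-7.8, 2.2, -0.8]
width: 0.0143
```

```bash
python3 -c "
from h import *
sl()"
```

```text
t 22.5 s 0.5272 l -0.0679 z 0.0869 Fs -8.07 Fl 0.87 Fz -0.82 M [ 0.36   1.772 -0.084] rv [-3.1311  0.2537  0.005 ]
```

The stop is reached at s = 0.527, 12 mm past contact, and the force has risen past 5.5 N. Now lowering.

Emit:
send_rows --pt "-0.03 0 0.05 0 0 0" --pt "0 0 0.1 0 0 0" --pt "0 0 0.1 0 0 0" --pt "0 0 0.1 0 0 0" --pt "0 0 0.1 0 0 0" --pt "0 0 0.1 0 0 0" --pt "0 0 0.1 0 0 0" --pt "0 0 0 0 0 0"

```text
time: 23.3
tcp_pos: [0.5093, -0.1523, 0.0805]
tool_rot: [-3.131, 0.254, 0.004]
contact_force: [-7.7, 1.0, -0.9]
width: 0.0142
```

```bash
python3 -c "
from h import *
sl()
a=read_camera('top'); b=read_camera('side'); cv2.imwrite('pics/top2.png',a)
A=cv2.resize(a[150:270,345:435],None,fx=5,fy=5,interpolation=2)[:600]; B=cv2.resize(b[150:250,220:310],None,fx=4,fy=4,interpolation=2)
c=np.zeros((600,810,3),np.uint8); c[:,:450]=A; c[:400,450:]=B
cv2.imwrite('pics/i.png',np.clip(c[:,:800]*1.4,0,255).astype(np.uint8))"
```

```text
t 23.3 s 0.5272 l -0.0680 z 0.0805 Fs -7.73 Fl -0.22 Fz -0.87 M [ 0.268  1.615 -0.136] rv [-3.1312  0.2538  0.0039]
```

View pics/i.png

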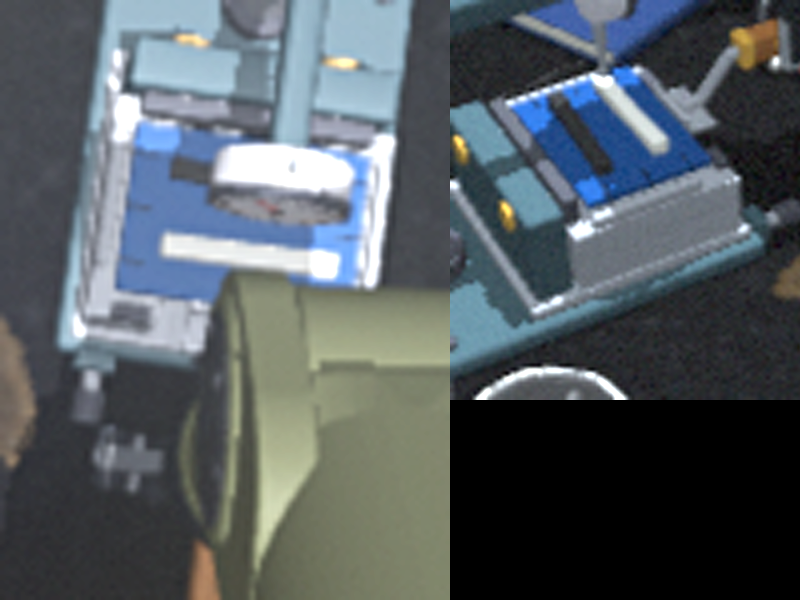

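The plate is between the fences, just above the rails, with both bars on it and the jaw back. I'll check lateral centring numerically from a profile across the nest.

```bash
python3 -c "
from h import *
y=np.radians(-9.3);d=np.array([np.cos(y),np.sin(y)]);n=np.array([-d[1],d[0]])
a=cv2.imread('pics/top2.png')
for s in (.672,.635,.627):
  print('s',s)
  for l0 in (1,-1):
    o=[]
    for k in range(50,68):
      l=-.0655+l0*k*.001; p=px('top',[*(s*d+l*n),.072]); v=cv2.getRectSubPix(a,(1,1),tuple(map(float,p)))[0,0].astype(int); o.append('%d:%d/%d'%(k*l0,v[0],v[2]))
    print(' '.join(o))
"
```

```text
s 0.672
50:128/67 51:127/65 52:127/64 53:123/66 54:118/69 55:120/83 56:133/108 57:144/130 58:141/128 59:138/126 60:139/127 61:140/128 62:140/127 63:137/124 64:132/119 65:120/109 66:109/98 67:109/98
-50:179/86 -51:186/91 -52:187/101 -53:187/111 -54:180/127 -55:174/142 -56:163/143 -57:151/137 -58:152/141 -59:176/163 -60:201/185 -61:203/187 -62:205/189 -63:177/162 -64:137/123 -65:101/90 -66:75/67 -67:51/46
s 0.635
50:130/68 51:129/67 52:128/65 53:125/68 54:122/70 55:130/92 56:140/118 57:146/132 58:144/131 59:143/131 60:143/131 61:144/131 62:143/130 63:140/128 64:134/122 65:122/111 66:111/101 67:107/97
-50:182/87 -51:181/91 -52:181/98 -53:180/108 -54:174/121 -55:170/135 -56:161/138 -57:151/136 -58:160/147 -59:187/173 -60:210/194 -61:211/194 -62:206/190 -63:168/154 -64:127/115 -65:94/86 -66:71/66 -67:54/52
s 0.627
50:118/67 51:118/67 52:120/67 53:122/67 54:121/77 55:121/90 56:127/105 57:139/122 58:147/134 59:146/133 60:145/131 61:142/129 62:139/127 63:134/121 64:125/113 65:117/104 66:106/94 67:94/84
-50:72/83 -51:72/83 -52:72/84 -53:72/84 -54:72/85 -55:73/85 -56:73/86 -57:73/85 -58:73/84 -59:73/84 -60:73/85 -61:74/85 -62:75/86 -63:76/86 -64:76/87 -65:77/87 -66:77/88 -67:77/88
```

The plate spans -54 to +55.5 mm and the fence mid is at about +0.5 mm, so it is centred to within 1 mm. Continuing down.

Emit:
send_rows --pt "0 0 0.1 0 0 0" --pt "0 0 0.1 0 0 0" --pt "0 0 0.1 0 0 0" --pt "0 0 0.1 0 0 0" --pt "0 0 0.1 0 0 0" --pt "0 0 0.1 0 0 0" --pt "0 0 0 0 0 0"

```text
time: 24.1
tcp_pos: [0.5093, -0.1523, 0.0744]
tool_rot: [-3.131, 0.254, 0.004]
contact_force: [-7.0, 1.2, -1.3]
width: 0.0146
```

```bash
python3 -c "
from h import *
sl()"
```

```text
t 24.1 s 0.5272 l -0.0680 z 0.0744 Fs -7.09 Fl 0.02 Fz -1.28 M [ 0.272  1.576 -0.103] rv [-3.1312  0.2539  0.004 ]
```

Emit:
send_rows --pt "0 0 0.1 0 0 0" --pt "0 0 0.1 0 0 0" --pt "0 0 0.1 0 0 0" --pt "0 0 0.1 0 0 0" --pt "0 0 0.1 0 0 0" --pt "0 0 0.1 0 0 0" --pt "0 0 0 0 0 0"

```text
time: 24.8
tcp_pos: [0.5092, -0.1523, 0.0686]
tool_rot: [-3.131, 0.254, 0.004]
contact_force: [-9.3, 1.2, 0.8]
width: 0.0142
```

```bash
python3 -c "
from h import *
sl()"
```

```text
t 24.8 s 0.5271 l -0.0680 z 0.0686 Fs -9.39 Fl -0.32 Fz 0.81 M [ 0.264  1.638 -0.08 ] rv [-3.1312  0.254   0.004 ]
```

Emit:
send_rows --pt "-0.1 0 0 0 0 0" --pt "-0.1 0 0 0 0 0" --pt "-0.1 0 0 0 0 0" --pt "-0.1 0 0 0 0 0" --pt "-0.1 0 0 0 0 0" --pt "-0.1 0 0 0 0 0" --pt "-0.1 0 0 0 0 0" --pt "-0.1 0 0 0 0 0" --pt "-0.1 0 0 0 0 0" --pt "-0.1 0 0 0 0 0" --pt "-0.1 0 0 0 0 0" --pt "-0.1 0 0 0 0 0" --pt "-0.1 0 0 0 0 0" --pt "-0.1 0 0 0 0 0" --pt "0 0 0 0 0 0"

```text
time: 26.3
tcp_pos: [0.4968, -0.1502, 0.0688]
tool_rot: [-3.131, 0.253, -0.0]
contact_force: [0.3, 0.1, -2.1]
width: 0.0142
```

```bash
python3 -c "
from h import *
sl()"
```

```text
t 26.3 s 0.5146 l -0.0679 z 0.0688 Fs 0.25 Fl 0.16 Fz -2.12 M [0.02  0.011 0.028] rv [-3.1313e+00  2.5340e-01 -5.0000e-04]
```

Emit:
send_rows --pt "-0.3 0 0 0 0 0" --pt "-0.6 0 0 0 0 0" --pt "-1 0 0 0 0 0" --pt "-1 0 0 0 0 0" --pt "-1 0 0 0 0 0" --pt "-1 0 0 0 0 0" --pt "-1 0 0 0 0 0" --pt "-1 0 0 0 0 0" --pt "-1 0 0 0 0 0" --pt "-1 0 0 0 0 0" --pt "-1 0 0 0 0 0" --pt "-0.6 0 0 0 0 0" --pt "0 0 0 0 0 0"

```text
time: 27.6
tcp_pos: [0.3921, -0.1332, 0.0688]
tool_rot: [3.131, -0.254, -0.001]
contact_force: [0.8, -0.7, -0.8]
width: 0.0146
```

Emit:
send_rows --pt "0 0 -1 0 0 0" --pt "0 0 -2 0 0 0" --pt "0 0 -2.5 0 0 0" --pt "0 0 -2.5 0 0 0" --pt "0 0 -1 0 0 -4" --pt "0 0 0 0 0 -8" --pt "0 0 0 0 0 -8" --pt "0 0 0 0 0 -8" --pt "0 0 0 0 0 -8" --pt "0 0 0 0 0 -8" --pt "0 0 0 0 0 -8" --pt "0 0 0 0 0 -8" --pt "0 0 0 0 0 -8" --pt "0 0 0 0 0 -8" --pt "0 0 0 0 0 -8" --pt "0 0 0 0 0 -8" --pt "0 0 0 0 0 -8" --pt "0 0 0 0 0 -8" --pt "0 0 0 0 0 -7" --pt "0 0 0 0 0 0"

```text
time: 29.6
tcp_pos: [0.3936, -0.1335, 0.1594]
tool_rot: [1.894, 2.506, 0.0]
contact_force: [0.2, -0.0, -2.4]
width: 0.0145
```

```bash
python3 -c "
from h import *
togo(.472,.017,.0153,105.9)
a=read_camera('top'); b=read_camera('side')
A=cv2.resize(a[150:270,345:435],None,fx=5,fy=5,interpolation=2)[:600]; B=cv2.resize(b[150:250,220:310],None,fx=4,fy=4,interpolation=2)
c=np.zeros((600,810,3),np.uint8); c[:,:450]=A; c[:400,450:]=B
cv2.imwrite('pics/j.png',np.clip(c[:,:800]*1.2,0,255).astype(np.uint8))"
```

```text
t 29.6 tcp [ 0.3936 -0.1335  0.1594] yaw 105.83 F [ 0.2 -0.  -2.4] w 0.0145 q [ 0.87  0.35 -0.8   2.12  0.34  0.81  0.14]
shift cm [12.35 11.64 14.41] turn [ 0.04  0.02 -0.07]
```

View pics/j.png

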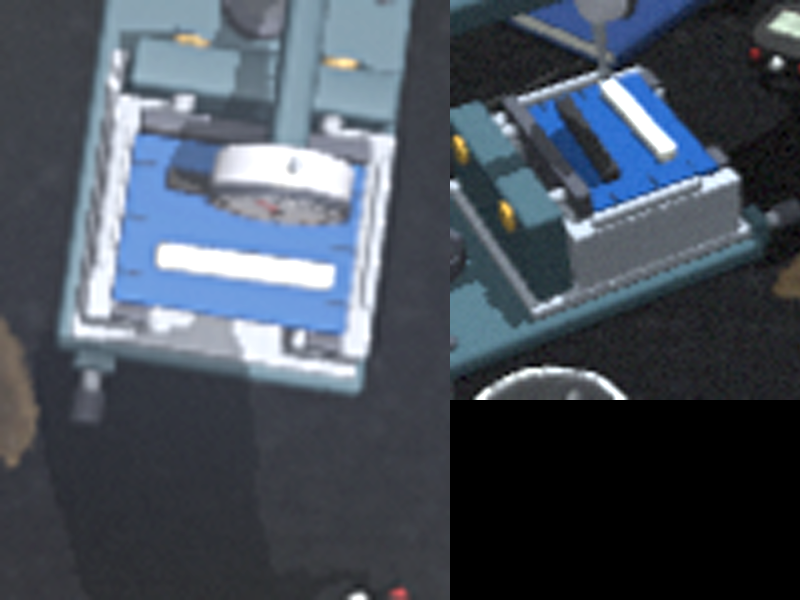

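The plate is clamped between the jaw and the front hooks, flat on the rails, with both bars lying on it. Now laying the fork down.

Emit:
send_rows --pt "1 1 0 0 0 0" --pt "2 1.8 0 0 0 0" --pt "2 1.8 0 0 0 0" --pt "2 1.8 0 0 0 0" --pt "2 1.8 0 0 0 0" --pt "2 1.8 1 0 0 0" --pt "1.3 1.6 2 0 0 0" --pt "0 0 2.5 0 0 0" --pt "0 0 2.5 0 0 0" --pt "0 0 2.5 0 0 0" --pt "0 0 2 0 0 0" --pt "0 0 1 0 0 0" --pt "0 0 0 0 0 0" --pt "0 0 0 0 0 0"

```text
time: 31.1
tcp_pos: [0.4719, 0.0167, 0.0244]
tool_rot: [1.897, 2.503, 0.0]
contact_force: [0.3, 0.1, -1.6]
width: 0.0148
```

```bash
python3 -c "
from h import *
togo(.472,.017,.0148,105.9)"
```

```text
t 31.1 tcp [0.4719 0.0167 0.0244] yaw 105.69 F [ 0.3  0.1 -1.6] w 0.0148 q [ 0.3   0.62 -0.58  2.14  0.64  0.56 -0.48]
shift cm [0.02 0.02 0.96] turn [ 0.03  0.02 -0.21]
```

Emit:
send_rows --pt "0 0 0.3 0 0 0" --pt "0 0 0.2 0 0 0" --pt "0 0 0.2 0 0 0" --pt "0 0 0.1 0 0 0" --pt "0 0 0.1 0 0 0" --pt "0 0 0.05 0 0 0" --pt "0 0 0 0 0 0"

```text
time: 31.8
tcp_pos: [0.4715, 0.0164, 0.0148]
tool_rot: [1.896, 2.504, -0.0]
contact_force: [-1.2, -0.5, 6.7]
width: 0.0144
```

Emit:
send_rows --pt "0 0 0 0 0 0" --pt "0 0 0 0 0 0" --pt "0 0 0 0 0 0" --pt "0 0 0 0 0 0" --pt "0 0 0 0 0 0" --pt "0 0 0 0 0 0" --pt "0 0 0 0 0 0" --jaw 0

```text
time: 32.5
tcp_pos: [0.4714, 0.0165, 0.0143]
tool_rot: [-1.896, -2.505, 0.0]
contact_force: [-0.1, -0.2, 0.3]
width: 0.0426
```

Emit:
send_rows --pt "0 0 -0.5 0 0 0" --pt "0 0 -1.5 0 0 0" --pt "0 0 -3 0 0 0" --pt "0 0 -3 0 0 0" --pt "0 0 -3 0 0 0" --pt "0 0 -3 0 0 0" --pt "-2 -2 -2 0 0 0" --pt "-3 -3 0 0 0 0" --pt "-3 -3 0 0 0 0" --pt "-3 -3 0 0 0 0" --pt "-3 -3 0 0 0 0" --pt "-2 -2 0 0 0 0" --pt "0 0 0 0 0 0" --pt "0 0 0 0 0 0"

```text
time: 33.9
tcp_pos: [0.3607, -0.181, 0.1746]
tool_rot: [1.898, 2.503, 0.0]
contact_force: [-0.0, 0.3, -0.3]
width: 0.0426
```

```bash
python3 -c "
from h import *
togo(.472,.017,.0148,105.9)
a=read_camera('top'); b=read_camera('side')
A=cv2.resize(a[130:310,230:440],None,fx=2,fy=2,interpolation=2); B=cv2.resize(b[150:330,210:430],None,fx=3,fy=3,interpolation=2)
c=np.zeros((560,800,3),np.uint8); c[:360,:420]=A; B=cv2.resize(b[140:270,210:440],None,fx=1.65,fy=1.65,interpolation=2); c[:B.shape[0],420:420+B.shape[1]]=B
cv2.imwrite('pics/k.png',c)"
```

```text
t 33.9 tcp [ 0.3607 -0.181   0.1746] yaw 105.63 F [-0.   0.3 -0.3] w 0.0426 q [ 1.04  0.3  -0.82  2.12  0.3   0.83  0.31]
shift cm [16.07 16.05 15.98] turn [ 0.02  0.01 -0.27]
```

View pics/k.png

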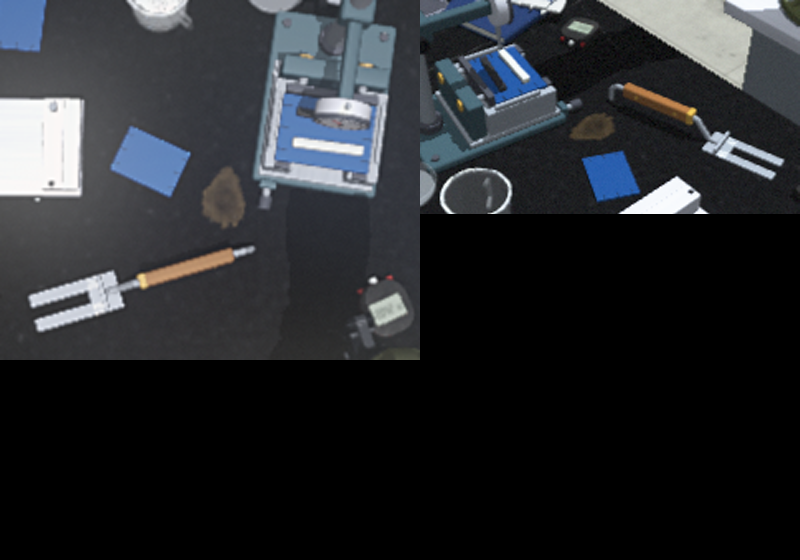

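The fork lies flat on the worktop, the plate with both bars is clamped in the nest, and the robot touches nothing.

```bash
python3 -c "
from cell import *
print(sign_off())"
```

```text
the job is handed in; nothing more can be done
None
```

I finished the whole job in the order you asked and handed it in at about 34 s of robot time. The fingers touched only the fork's handle.

- **Pick-up:** I slid the fork under the large plate in the cooling block until the plate rested on the heel, then carried it level with both bars on it.
- **Jaw:** The fork tips met the jaw between 11 and 14 mm before its stop, which fits the 12 mm travel given. The push force was 6.6–9.4 N at the stop and while lowering the plate.
- **Placing:** The plate came down within about 1 mm of centre between the fences. Drawing the fork out left only about its own weight on the wrist, so the jaw had let go of the tips.
- **Last pictures:** The plate is clamped between the jaw and the two front hooks with both bars lying on it. The fork lies flat on the worktop at its starting place, and the arm is clear with about 0 N on the tool.

**Small disagreements:**
- The gripper read 14 mm on the handle, which is given as 16 mm wide.
- The two cameras differed by about 4 mm on the fork's sideways position.

Neither affected the job, and no check failed.

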